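Open the top half of the split-door locker and set the carton inside

ROBOT

A 6-joint arm with a two-finger parallel gripper is mounted at the origin on a cart in front of the work surface, level with it; the furniture and walls round the work are solid. World frame = base frame: x ahead of the robot, y to its left, z up, the work surface at z = 0. Lengths are in m, angles in rad, forces in N, time in s.
With the tool pointing down it reaches from about 0.35 to 0.775 m from the base axis. Payload 5.5 kg.
Tool frame: the origin (TCP) lies between the finger pads; the fingertips stand 22 mm ahead of it and the grasp point (between the pads) lies 3 mm ahead of it; z points along the fingers, y is the line along which they close (so a half turn about z gives the same grasp; the last joint's range is limited). The gripper opens to 85 mm and grips with 20 to 120 N. Pads are 22 mm wide; open, the fingers measure 114 mm over their backs; the gripper's body (76 mm by 85 mm) begins 54 mm behind the grasp point. The pads swing forward as they close: fully open they stand 13 mm farther back than shut.
Start: joints at [-1.35, 0.313, 0.046, 1.304, 0, 1.431], TCP at [0.203, -0.538, 0.253] pointing down, gripper open.
Joint ranges: [-2.76, 2.76], [-0.86, 1.69], [-1.03, 1.26], [-2.2, 2.34], [-1.47, 1.5], [-3.14, 3.14]. Speed limits (rad/s): [2.57, 2.57, 3.14, 3.14, 3.14, 3.14].

INTERFACE

Orientations are given as a unit quaternion [w, x, y, z].
In Python, from workcell import env, viewer, probe_bus gives the robot as it stands (env), with the cameras (viewer) and the readings (probe_bus).
- The arm moves only by the tool nudge_tcp, called after "Call:" in YAML: its name, and indented under it one key for each argument. Schema: {"type":"object","properties":{"rows":{"type":"string"},"finger_gap":{"type":"number"},"clamp_n":{"type":"number"},"only":{"type":"string"},"quiet":{"type":"boolean"},"lines":{"type":"string"}},"required":["rows"],"additionalProperties":false}. rows is a string of 1 to 8 rows, parted by semicolons, with the numbers parted by commas; each row has 6 numbers: dx, dy, dz in m, then a rotation vector rx, ry, rz in rad; each row is the pose to reach, as a shift and turn from the pose commanded when the call began, along the tool's axes at that moment; what a row does not reach only later rows make up. A row lasts 1/8 s, in which the tool goes at most 0.0625 m and 0.188 rad, less where a joint would pass 70% of its speed; a pose out of reach is approached as far as the arm can. finger_gap is the finger opening in m, set as the call begins (left out keeps the last). The fingers move at their own pace and stop on an object; clamp_n is the grip in N (left out, the last holds). Time passes only in rows, so rows that do not move let the fingers close. The tool returns the time, the measured TCP pose, the force, the opening and the grip force at its end. only (a regular expression) keeps the lines of the reply that match it, lines (a string "A,B") keeps lines A to B, and quiet returns only ok. Input that does not fit is refused with a message, and nothing moves.
- probe_bus.get_state(): the state, without advancing time (a new reading comes with each control period).
- viewer.read_camera(name): name is "side" or "top"; returns a dict with "image" (400x640x3 uint8, red, green, blue), "K" (3x3 intrinsics, pixels), "R" (3x3) and "t" (3): a world point X has camera coordinates R X + t. Camera axes: x right, y down, z forward; pixel columns grow to the right and rows downward; lengths in m; the calibration is good to about 2 mm. A picture is of the moment at which its call begins. There is no depth.
- env.hand_in(): hands the job in; it is judged then, once.
The state is a dict: "clock": time; "joint_pos": joint angles; "qvel": joint speeds; "tau": joint torques, N m; "tcp_pos": TCP position; "orientation": TCP orientation; "wrist_force": force on the tool from outside, world axes, zero at the start; "ft_torque": the same for the moment, N m; "finger_gap": finger opening in m; "grip_force": force on a finger pad.
Only numpy, scipy, OpenCV 4.12 (cv2) and the standard library are available. Lean on these libraries where they do the work, as an engineer would, in place of code of your own. Each camera call takes 0.05 s, during which the arm holds its last target. There are 200 camera calls.

TASK

Press down the latch button on top of the small locker so that the upper half of its split door springs ajar, then swing that upper half open until it stands about square to the front or wider, and leave it open. Set the small white carton down flat, the same way up as it lies now, on the floor of the upper compartment, completely inside so that the door could be closed. The lower half of the door stays shut and bolted, and everything else on the desk stays where it is.

Things in the scene. Friction and masses are not known exactly. Their poses are not given: they have to be found in the camera images.
- locker: fixed grey locker 150 deep (x) x 300 wide (y) x 280 high, front at -x; origin centre of underside. Split door: two white leaves hinged on the +y side, upper 206 high over lower 62. Walls and roof 12 thick; upper compartment 276 wide, 144 deep, 198 high (floor at z 70, roof underside 268). A latch tongue hangs inside by the front at y -105 to -130, down to z 227.
- latch_top (a point): centre of the top face of the round steel latch button, diameter 28, standing 16 above the locker's roof near its front right corner (locker frame x -62, y -110, z 296). A dark steel collar 6 high surrounds it on three sides. Axes as the locker's.
- latch (a joint): travel of the latch button, 0 up, 0.010 fully down; spring return, 1.5 N to start and about 4.5 N fully down. The upper leaf is released at about 0.006 and then springs ajar to about 0.5 rad by itself in about 2 s, where friction holds it.
- top_leaf (a joint): opening of the upper leaf in rad: 0 shut (latched, up to 0.02 play), 1.57 square to the front, 1.95 stop. Unlatched it stays where it is left; 1 to 3 N at its outer part swings it further open. Its free end comes out towards the robot (locker -x) and on round to the locker's +y side.
- top_leaf_hinge (a point): point on the hinge axis (vertical) of the leaves, at the height of the upper leaf's top edge (277 above the desk), 7 in front of the locker's front face and 135 to its +y side. Axes as the locker's. At opening q the leaf runs from here along (-sin q, -cos q) of the locker's x, y.
- top_leaf_edge (a point): point on the upper leaf's top edge, mid-thickness (12), 170 from the hinge axis; the leaf is 270 wide. Leaf axes: y along the leaf to the hinge, x to its inner side, z up. A steel catch arm sticks 28 out of the inner side 250 to 260 from the hinge, 25 to 40 below the locker's roof top; nothing else is on the inner side.
- low_leaf (a joint): opening of the lower leaf in rad, 0 shut; it is bolted and must stay shut.
- low_bolt (a joint): travel of the lower leaf's sliding bolt, 0 shot (bolted), 0.030 fully drawn; leave it.
- ledge (a point): middle of the front edge of the upper compartment's floor, 70 above the desk. Axes as the locker's: x goes into the compartment, 144 deep; the free width is y -138 to 138.
- carton: plain white carton with a small label, rigid, 55 (x) x 85 (y) x 30 (z) high, about 70 g (firm: takes a strong grip), lying flat on the desk; origin at the centre of its underside, long axis y.
- carton_end_a (a point): centre of the carton's +y end face, 15 above its underside.
- carton_end_b (a point): centre of the carton's -y end face, 15 above its underside.
- screen_box: flat dark product box, 114x74x20 mm, loose bystander, origin at the centre of its underside; leave it.
- white_jar: tall white jar, diameter 49, 104 high mm, loose bystander, origin at the centre of its underside; leave it.
- flux_bottle: cream bottle with yellow spout, 113 high mm, loose bystander, origin at the centre of its underside; leave it.
- mouse: black computer mouse, 114x61x38 mm, loose bystander, origin at the centre of its underside; leave it.
- screw_dish: flat dark dish, diameter 58, 12 high mm, loose bystander, origin at the centre of its underside; leave it.

How it is judged:
By the outcome, as a careful person would: the job done as asked, in the order asked, and still so for the second after the job is handed in, with the robot touching nothing.
It also fails if it takes over 72 s, if anything falls off the work surface, if the arm or the gripper's body presses on something with over 40 N, if the wrist force passes 120 N, or if a joint passes its speed limit or range.

## Working session

There is one attempt and no reset: what is moved stays moved. The work goes in short steps, Python scripts to look and compute and a tool call to move; the robot and the scene stay as the last step left them, time stands still between calls to the robot, and variables do not carry over. Pictures are saved under pics/ and viewed, at most 14 in all, crops included, and the job is handed in when it is done.

```bash
ls; mkdir -p pics; python3 - <<'E'
from workcell import env, viewer, probe_bus
import cv2,numpy as np
for n in("side","top"):
    c=viewer.read_camera(n); cv2.imwrite(f"pics/{n}0.png",c["image"][:,:,::-1])
    print(n,c["K"].tolist(),np.round(c["R"],4).tolist(),c["t"], -c["R"].T@c["t"])
s=probe_bus.get_state();print(s["clock"],s["tcp_pos"],s["orientation"])
E
```

```text
pics
workcell.py
side [[508.29141470168975, 0.0, 314.68852538437176], [0.0, 508.29141470168975, 198.5990139172244], [0.0, 0.0, 1.0]] [[-0.957, -0.2901, -0.0063], [-0.177, 0.6009, -0.7795], [0.2299, -0.7448, -0.6264]] [0.43386689 0.29098166 1.36426015] [0.15300843 0.96717925 1.08409836]
top [[401.9002009021185, 0.0, 322.80071521641065], [0.0, 401.9002009021185, 194.4642558195154], [0.0, 0.0, 1.0]] [[0.0273, -0.9996, -0.0016], [-0.9961, -0.0271, -0.084], [0.084, 0.0039, -0.9965]] [-0.11492707  0.52625401  1.53426745] [ 0.39853219 -0.10662619  1.57287351]
0.1 [ 0.20287411 -0.53758216  0.25248029] [-8.35423949e-04  9.83774732e-01  1.79406180e-01 -3.69403347e-05]
```

View pics/side0.png

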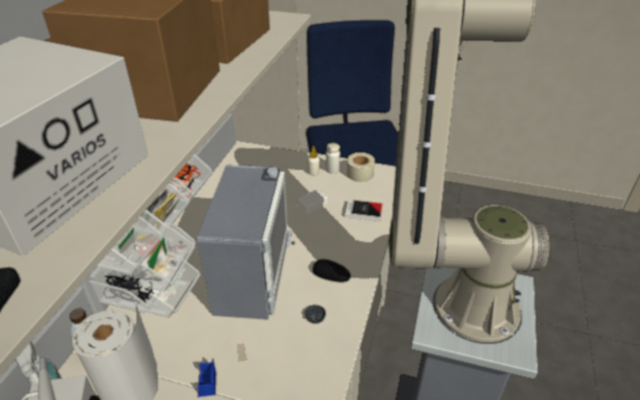

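View pics/top0.png

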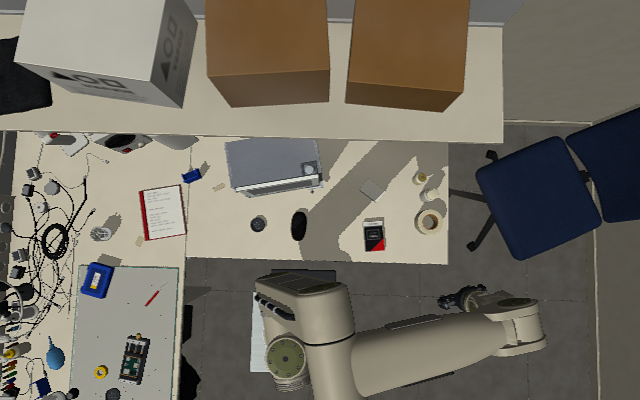

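The side view shows the locker around (240,240) with the button at (270,173) and the carton in shadow at (312,200). In the top view the locker is around (275,165), the button at (308,170) and the carton at (371,189). I'll zoom in on both.

```bash
python3 - <<'E'
import cv2
a=cv2.imread("pics/side0.png")[150:330,195:355];cv2.imwrite("pics/s1.png",cv2.resize(a,None,fx=3.3,fy=3.3,interpolation=cv2.INTER_CUBIC))
a=cv2.imread("pics/top0.png")[130:215,215:415];cv2.imwrite("pics/t1.png",cv2.resize(a,None,fx=4,fy=4,interpolation=cv2.INTER_CUBIC))
E
```

```text
(no output)
```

View pics/s1.png

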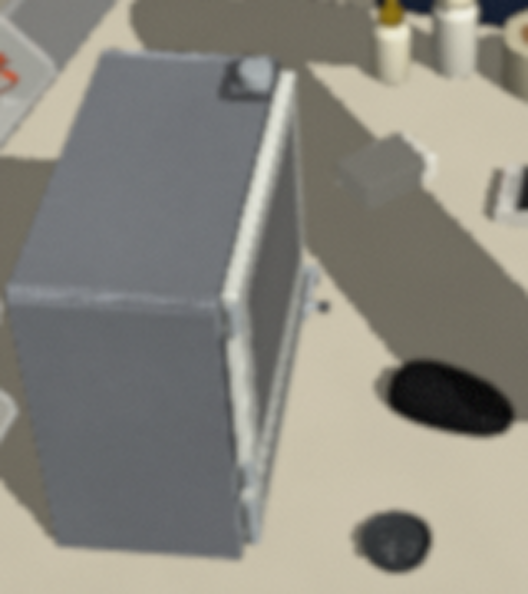

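View pics/t1.png

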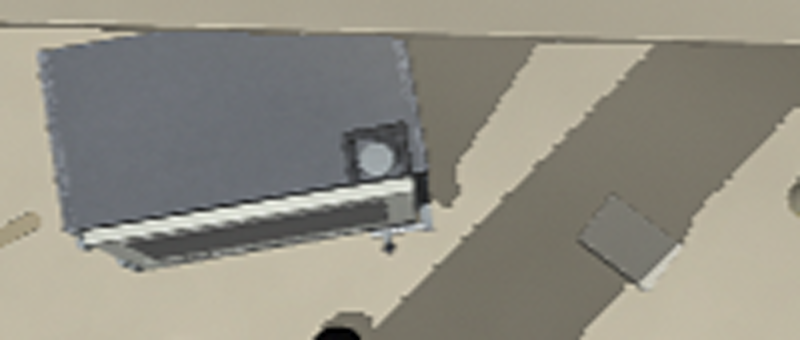

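The side crop shows the roof corners at full-frame px (198,238.5), (262.3,240.9), (227.4,165.8) and (279.2,168.8), and the button top at (272,172). The top crop shows the button at (309.2,169.5) and the carton corners at (368,178), (385.8,190.8), (376.2,202.5) and (359.5,189.2).

```bash
cat > h.py <<'E'
from workcell import env, viewer, probe_bus
import cv2,numpy as np
from scipy.spatial.transform import Rotation as Rn
def ray(c,p):
    d=c["R"].T@np.linalg.inv(c["K"])@np.array([p[0],p[1],1.]);return -c["R"].T@c["t"],d/np.linalg.norm(d)
def plane(c,p,z):
    o,d=ray(c,p);return o+d*(z-o[2])/d[2]
def tri(c1,p1,c2,p2):
    P=[c["K"]@np.c_[c["R"],c["t"]] for c in(c1,c2)]
    x=cv2.triangulatePoints(P[0],P[1],np.array(p1,float).reshape(2,1),np.array(p2,float).reshape(2,1))[:,0];return x[:3]/x[3]
def proj(c,X):
    q=c["K"]@(c["R"]@np.asarray(X)+c["t"]);return q[:2]/q[2]
E
python3 - <<'E'
from h import *
np.set_printoptions(precision=4,suppress=True)
s=viewer.read_camera("side");t=viewer.read_camera("top")
f=lambda x,y:(x/3.3+195,y/3.3+150); g=lambda x,y:(x/4+215,y/4+130)
print("button",tri(s,f(255,72),t,g(377,158)))
for n,p in dict(bl=(10,292),fl=(222,300),br=(107,52),fr=(278,62)).items(): print(n,plane(s,f(*p),.28))
for n,p in dict(bl=(40,50),fl=(68,232),fr=(412,180)).items(): print("t",n,plane(t,g(*p),.28))
print("frontleft",tri(s,f(222,300),t,g(68,232)))
for p in [(612,193),(683,243),(645,290),(578,237)]: print("carton t",plane(t,g(*p),.03))
for p in [(337,168),(402,133),(437,165),(375,205)]: print("carton s",plane(s,f(*p),.03))
# fit carton / other things
print(probe_bus.get_state()["joint_pos"])
E
```

```text
button [ 0.5866 -0.0556  0.2891]
bl [0.6636 0.2275 0.28  ]
fl [0.5185 0.193  0.28  ]
br [ 0.7204 -0.0592  0.28  ]
fr [ 0.5785 -0.0859  0.28  ]
t bl [0.669  0.2223 0.28  ]
t fl [0.5205 0.1925 0.28  ]
t fr [ 0.5703 -0.0843  0.28  ]
frontleft [0.5195 0.1924 0.2793]
carton t [ 0.5961 -0.2735  0.03  ]
carton t [ 0.5495 -0.3427  0.03  ]
carton t [ 0.5031 -0.3069  0.03  ]
carton t [ 0.5525 -0.2415  0.03  ]
carton s [ 0.5919 -0.2583  0.03  ]
carton s [ 0.546  -0.3312  0.03  ]
carton s [ 0.4975 -0.2911  0.03  ]
carton s [ 0.5385 -0.2146  0.03  ]
[-1.3496  0.3137  0.0455  1.3036 -0.      1.4312]
```

Call:
nudge_tcp:
  rows: "0.03,-0.02,-0.04,0,0,0;0.08,-0.05,-0.07,0,0,0;0.13,-0.08,-0.09,0,0,0;0.18,-0.11,-0.11,0,0,0;0.23,-0.14,-0.12,0,0,0;0.28,-0.17,-0.12,0,0,0;0.33,-0.20,-0.12,0,0,0;0.36,-0.22,-0.12,0,0,0"
  finger_gap: 0
  clamp_n: 30

```text
clock: 1.2
tcp_pos: [0.4633, -0.2028, 0.3733]
orientation: [-0.0, 0.984, 0.181, 0.0]
wrist_force: [0.0, -1.3, -0.4]
finger_gap: 0.0003
grip_force: 0.0
```

Call:
nudge_tcp:
  rows: "0.04,-0.02,0,0,0,0;0.08,-0.05,0,0,0,0;0.12,-0.08,0,0,0,0;0.16,-0.095,0,0,0,0;0.17,-0.095,0,0,0,0;0.17,-0.095,0,0,0,0"

```text
clock: 1.95
tcp_pos: [0.5878, -0.0562, 0.3726]
orientation: [-0.0, 0.984, 0.18, -0.001]
wrist_force: [-1.4, 0.3, -0.6]
finger_gap: 0.0001
grip_force: 0.0
```

```bash
python3 - <<'E'
from h import *
for n in("side","top"):
    c=viewer.read_camera(n); cv2.imwrite(f"pics/{n}2.png",c["image"][:,:,::-1])
a=cv2.resize(cv2.imread("pics/side2.png")[135:295,255:405],None,fx=3,fy=3,interpolation=cv2.INTER_CUBIC)
b=cv2.resize(cv2.imread("pics/top2.png")[145:265,340:450],None,fx=3,fy=3,interpolation=cv2.INTER_CUBIC)
o=np.zeros((480,800,3),np.uint8);o[:480,:450]=a;o[:360,460:790]=b
cv2.imwrite("pics/c2.png",o);s=probe_bus.get_state();print(s["clock"],s["joint_pos"],s["tcp_pos"],s["orientation"],s["finger_gap"])
E
```

```text
2.05 [-2.32594778e-01  3.49711083e-01  3.88906346e-01  1.61059641e+00
 -3.73239576e-04  2.54918240e+00] [ 0.5870846  -0.05696263  0.37321984] [ 4.97291955e-05  9.83860134e-01  1.78938846e-01 -3.51860127e-04] -8.166441637228339e-06
```

View pics/c2.png

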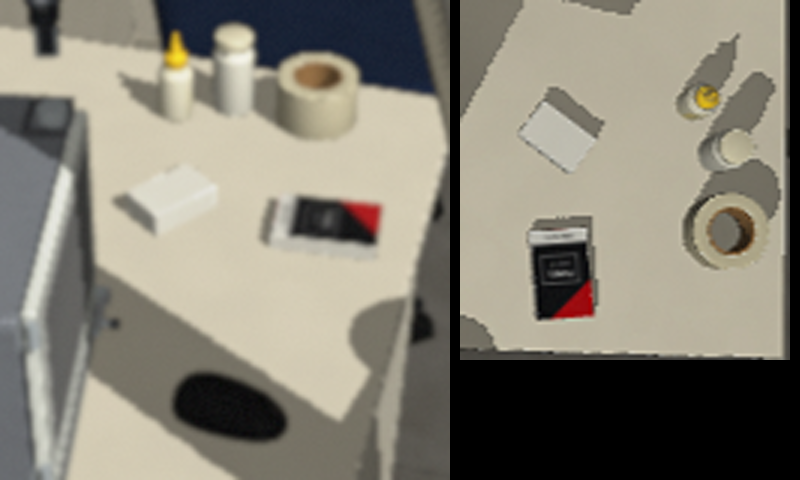

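The carton is now lit and reads as a clean white box, with its top face at about top px (369,178), (387,190), (377,202) and (360,190). Next I press the button and measure the carton, bottle and jar.

Call:
nudge_tcp:
  rows: "0,0,0.03,0,0,0;0,0,0.05,0,0,0;0,0,0.06,0,0,0;0,0,0.064,0,0,0;0,0,0.064,0,0,0;0,0,0.064,0,0,0"

```text
clock: 2.8
tcp_pos: [0.5879, -0.0565, 0.3104]
orientation: [0.001, 0.984, 0.179, 0.001]
wrist_force: [-2.6, -0.8, 3.6]
finger_gap: -0.0
grip_force: 1.7
```

Call:
nudge_tcp:
  rows: "0,0,0,0,0,0;0,0,0,0,0,0;0,0,-0.03,0,0,0;0,0,-0.06,0,0,0;0,0,-0.06,0,0,0"

```text
clock: 3.42
tcp_pos: [0.589, -0.0559, 0.3713]
orientation: [0.0, 0.984, 0.18, 0.002]
wrist_force: [-0.1, -0.1, 0.7]
finger_gap: -0.0001
grip_force: 0.0
```

```bash
python3 - <<'E'
from h import *
np.set_printoptions(precision=4,suppress=True)
cs={n:viewer.read_camera(n) for n in("side","top")}
def mask(n,roi,lo=150,sat=30):
    im=cv2.cvtColor(cs[n]["image"],cv2.COLOR_RGB2HSV);x0,y0,x1,y1=roi
    m=((im[...,1]<sat)&(im[...,2]>lo)).astype(np.uint8);z=np.zeros_like(m);z[y0:y1,x0:x1]=m[y0:y1,x0:x1]
    c=max(cv2.findContours(z,0,2)[0],key=cv2.contourArea);return c
c=mask("top",(355,172,392,208));r=cv2.minAreaRect(c);b=cv2.boxPoints(r)
print("top",r,cv2.contourArea(c));print(np.array([plane(cs["top"],p,.03) for p in b]))
X=plane(cs["top"],r[0],.03);print("ctr",X,proj(cs["side"],X))
c=mask("side",(290,185,332,218));print("side",cv2.contourArea(c),cv2.boundingRect(c),cv2.minAreaRect(c));print(cv2.approxPolyDP(c,2,True)[:,0].tolist())
t=lambda x,y:((x-460)/3+340,y/3+145); s=lambda x,y:(x/3+255,y/3+135)
print("bottle",tri(cs["side"],s(177,40),cs["top"],t(708,98)),"jar top",tri(cs["side"],s(236,37),cs["top"],t(737,148)))
for p in [(126,200),(180,165),(218,188)]: print("s top corner",plane(cs["side"],s(*p),.03))
for n in cs: cv2.imwrite(f"pics/{n}3.png",cs[n]["image"][:,:,::-1])
E
```

```text
top ((371.9710693359375, 190.3121337890625), (22.471818923950195, 14.300249099731445), 36.25383758544922) 291.0
[[ 0.5517 -0.2384  0.03  ]
 [ 0.5974 -0.2701  0.03  ]
 [ 0.5477 -0.3409  0.03  ]
 [ 0.5023 -0.309   0.03  ]]
ctr [ 0.5497 -0.2896  0.03  ] [312.1651 197.4747]
side 106.0 (290, 203, 11, 15) ((295.0, 210.0), (10.0, 14.0), 0.0)
[[299, 204], [290, 209], [290, 217], [297, 216], [300, 211]]
bottle [ 0.5955 -0.4659  0.105 ] jar top [ 0.5349 -0.5042  0.0964]
s top corner [ 0.5911 -0.2545  0.03  ]
s top corner [ 0.5524 -0.331   0.03  ]
s top corner [ 0.5001 -0.3032  0.03  ]
```

View pics/side3.png

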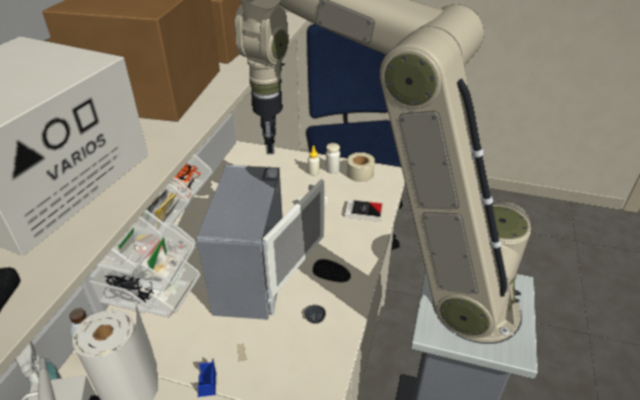

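The press worked: the side view shows the upper leaf ajar, with its free top edge at (324,182) and its hinge end at about (266,236). Now I move the closed fingers to behind the leaf.

Call:
nudge_tcp:
  rows: "-0.02,-0.035,0,0,0,0;-0.04,-0.07,0,0,0,0;-0.05,-0.085,0,0,0,0;-0.05,-0.085,0,0,0,0;-0.05,-0.085,0,0,0,0"

```text
clock: 4.15
tcp_pos: [0.5116, 0.0052, 0.3688]
orientation: [0.0, 0.984, 0.179, 0.0]
wrist_force: [-0.2, -0.2, -0.7]
finger_gap: -0.0001
grip_force: 0.0
```

```bash
python3 - <<'E'
from h import *
c=viewer.read_camera("side");t=viewer.read_camera("top")
for n,k in(("s",c),("t",t)): cv2.imwrite(f"pics/{n}4.png",k["image"][:,:,::-1])
H=np.array([.516,.183,.277])
for q in(.4,.5,.6):
    a=.197; l=np.array([-np.sin(q),-np.cos(q)]);u=np.array([[np.cos(a),-np.sin(a)],[np.sin(a),np.cos(a)]])@l
    X=H+.27*np.r_[u,0];print(q,X,proj(c,X),proj(t,X),proj(c,H),proj(t,H))
o=np.hstack([cv2.resize(k,(400,400),interpolation=2) for k in(c["image"][150:270,230:350,::-1],t["image"][140:240,220:320,::-1])]);cv2.imwrite("pics/d4.png",o)
E
```

```text
0.4 [ 0.46156567 -0.08145586  0.277     ] [319.94321382 177.79023421] [316.18440972 208.54200177] [264.95748887 239.19591794] [235.08770066 189.53849123]
0.5 [ 0.43543608 -0.07470032  0.277     ] [328.68570327 180.89765919] [313.85526312 216.58943369] [264.95748887 239.19591794] [235.08770066 189.53849123]
0.6 [ 0.41011146 -0.06536992  0.277     ] [337.02422624 184.57289948] [310.72542181 224.39102589] [264.95748887 239.19591794] [235.08770066 189.53849123]
```

View pics/d4.png

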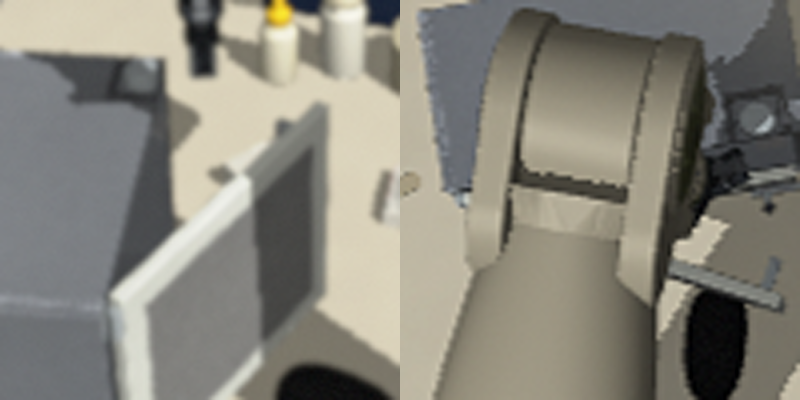

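The leaf is ajar at about 0.49 rad: its free end is at side px (327.5,181.5) and top px (316,216), both matching prediction. The tool is clear of it on the inner side. I lower the fingers and sweep.

Call:
nudge_tcp:
  rows: "0,0,0.03,0,0,0;0,0,0.06,0,0,0;0,0,0.09,0,0,0;0,0,0.108,0,0,0;0,0,0.108,0,0,0"

```text
clock: 4.88
tcp_pos: [0.5104, 0.0052, 0.2595]
orientation: [-0.001, 0.984, 0.179, -0.002]
wrist_force: [0.0, -0.2, 0.6]
finger_gap: 0.0
grip_force: 0.0
```

Call:
nudge_tcp:
  rows: "-0.013,-0.008,0,0,0,0;-0.026,-0.017,0,0,0,0;-0.040,-0.027,0,0,0,0;-0.054,-0.038,0,0,0,0;-0.065,-0.051,0,0,0,0;-0.077,-0.065,0,0,0,0;-0.085,-0.080,0,0,0,0;-0.094,-0.095,0,0,0,0"

```text
clock: 5.88
tcp_pos: [0.3887, 0.0621, 0.2614]
orientation: [0.0, 0.984, 0.179, 0.0]
wrist_force: [1.5, -0.2, -0.1]
finger_gap: 0.0002
grip_force: 0.9
```

Call:
nudge_tcp:
  rows: "-0.006,-0.017,0,0,0,0;-0.011,-0.033,0,0,0,0;-0.0135,-0.050,0,0,0,0;-0.0146,-0.068,0,0,0,0;-0.014,-0.085,0,0,0,0;-0.012,-0.103,0,0,0,0;-0.007,-0.120,0,0,0,0;-0.007,-0.120,0,0,0,0"

```text
clock: 6.88
tcp_pos: [0.3394, 0.1722, 0.261]
orientation: [-0.0, 0.984, 0.181, -0.001]
wrist_force: [0.1, 0.7, -0.1]
finger_gap: -0.0001
grip_force: 0.0
```

```bash
python3 - <<'E'
from h import *
np.set_printoptions(precision=4,suppress=True)
c=viewer.read_camera("side");t=viewer.read_camera("top")
H=np.array([.516,.183,.277])
for q in(1.6,1.8): print(q,proj(c,H-.27*np.array([np.sin(q-.197),np.cos(q-.197),0])))
cv2.imwrite("pics/side5.png",c["image"][:,:,::-1]);s=probe_bus.get_state();print(s["joint_pos"],s["tcp_pos"])
E
```

```text
1.6 [382.6076 249.0588]
1.8 [379.5508 266.0969]
[ 0.2553 -0.0668 -0.3742  1.265   0.0001  3.0349] [0.3396 0.1713 0.2609]
```

View pics/side5.png

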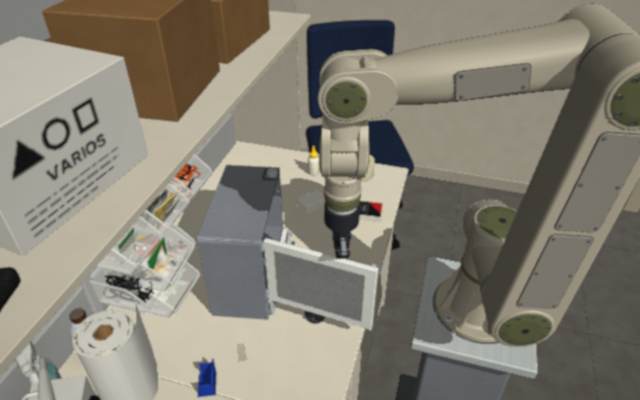

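The side view shows the leaf's free top corner at (378,268), so it is at about 1.82 rad, wider than square. I back off and work out the tilted pick pose.

```bash
cat >> h.py <<'E'
def goal(grasp,h,th):
    z=np.array([np.cos(th)*np.cos(h),np.cos(th)*np.sin(h),-np.sin(th)]);y=np.array([np.sin(h),-np.cos(h),0]);x=np.cross(y,z)
    return np.asarray(grasp)-.003*z,np.c_[x,y,z]
def now(n=4):
    S=[]
    for _ in range(n): S.append(probe_bus.get_state());viewer.read_camera("top")
    w=[s["orientation"] for s in S]
    return np.mean([s["tcp_pos"] for s in S],0),Rn.from_quat([[q[1],q[2],q[3],q[0]] for q in w]).mean().as_matrix(),S[-1]
def delta(P,Rg):
    p,R,s=now();np.set_printoptions(precision=4,suppress=True)
    print("tcp",p,"joints",s["joint_pos"],"gap",s["finger_gap"]);print("d tool",R.T@(P-p),"rotvec",Rn.from_matrix(R.T@Rg).as_rotvec(),"world up in tool",R.T[:,2])
E
```

Call:
nudge_tcp:
  rows: "0,0.03,-0.03,0,0,0;0.01,0.06,-0.06,0,0,0;0.01,0.06,-0.1,0,0,0;0.01,0.06,-0.1,0,0,0"
  finger_gap: 0.085

```text
clock: 7.48
tcp_pos: [0.3721, 0.1179, 0.3636]
orientation: [0.0, 0.984, 0.179, 0.002]
wrist_force: [0.6, -0.2, 0.4]
finger_gap: 0.0722
grip_force: 0.0
```

```bash
python3 - <<'E'
from h import *
h=.958;th=np.radians(50)
g=np.array([.5497,-.2896,.026])-.008*np.array([np.cos(h),np.sin(h),0])
P,R=goal(g+[0,0,.16],h,th);print(P);delta(P,R)
E
```

```text
[ 0.54398963 -0.29772183  0.18829813]
tcp [0.3712 0.1181 0.3617] joints [ 0.102  -0.0599 -0.1263  1.5059 -0.      2.8832] gap 0.0850713035987899
d tool [0.0151 0.45   0.1736] rotvec [ 0.2093  0.676  -0.5733] world up in tool [ 0.001   0.0003 -1.    ]
```

Call:
nudge_tcp:
  rows: "0,0.04,0,0,0,0;0,0.09,0,0,0,0;0,0.14,0,0.02,0.07,-0.06;0,0.19,0.01,0.05,0.17,-0.14;0.005,0.24,0.02,0.08,0.27,-0.23;0.01,0.29,0.03,0.12,0.37,-0.32;0.015,0.34,0.05,0.15,0.47,-0.40;0.015,0.38,0.08,0.18,0.57,-0.48"
  finger_gap: 0.085

```text
clock: 8.68
tcp_pos: [0.5197, -0.2333, 0.2805]
orientation: [-0.136, 0.869, 0.398, 0.26]
wrist_force: [0.7, -0.3, 0.2]
finger_gap: 0.0846
grip_force: 0.0
```

```bash
python3 - <<'E'
from h import *
h=.958;th=np.radians(50)
g=np.array([.5497,-.2896,.026])-.008*np.array([np.cos(h),np.sin(h),0])
P,R=goal(g+[0,0,.10],h,th);delta(P,R)
E
```

```text
tcp [ 0.5186 -0.2348  0.2743] joints [-0.8446  0.3193 -0.012   1.3738  0.5799  1.4088] gap 0.08488887194444276
d tool [-0.1062  0.0661  0.1013] rotvec [ 0.0239  0.1022 -0.0996] world up in tool [ 0.5591 -0.0409 -0.8281]
```

Call:
nudge_tcp:
  rows: "-0.03,0.03,0.03,0.01,0.05,-0.05;-0.065,0.05,0.06,0.024,0.1,-0.1;-0.095,0.066,0.09,0.024,0.102,-0.1;-0.106,0.066,0.101,0.024,0.102,-0.1;-0.106,0.066,0.101,0.024,0.102,-0.1;-0.106,0.066,0.101,0.024,0.102,-0.1"
  finger_gap: 0.085

```text
clock: 9.62
tcp_pos: [0.546, -0.2951, 0.1391]
orientation: [-0.152, 0.833, 0.436, 0.304]
wrist_force: [-0.3, 0.3, 0.5]
finger_gap: 0.0851
grip_force: 0.0
```

```bash
python3 - <<'E'
from h import *
h=.958;th=np.radians(50)
c=viewer.read_camera("side");t=viewer.read_camera("top")
g=np.array([.5497,-.2896,.026])-.008*np.array([np.cos(h),np.sin(h),0])
P,R=goal(g,h,th);delta(P,R)
o=np.hstack([cv2.resize(k,(400,400),interpolation=2) for k in(c["image"][130:250,270:390,::-1],t["image"][130:250,320:440,::-1])]);cv2.imwrite("pics/d6.png",o)
E
```

```text
tcp [ 0.5458 -0.2956  0.1382] joints [-0.9121  0.5697 -0.0201  1.2137  0.6596  1.1858] gap 0.08500214639945047
d tool [-0.0724 -0.0015  0.0827] rotvec [0.0069 0.0047 0.0088] world up in tool [ 0.6391  0.011  -0.769 ]
```

View pics/d6.png

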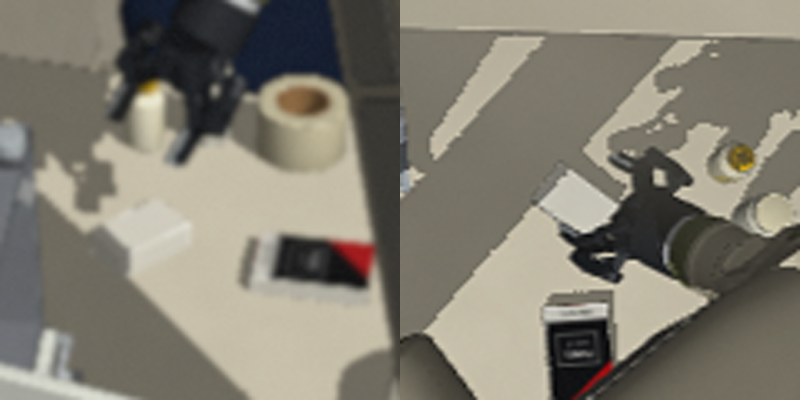

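The top and side views show the open fingers lined up behind and straddling the carton, clear of the bottle, jar and dark box. I go straight down.

Call:
nudge_tcp:
  rows: "-0.02,0,0.023,0,0,0.005;-0.04,-0.001,0.046,0.005,0.005,0.009;-0.056,-0.0015,0.064,0.007,0.005,0.009;-0.066,-0.0015,0.076,0.007,0.005,0.009;-0.071,-0.0015,0.081,0.007,0.005,0.009;-0.072,-0.0015,0.083,0.007,0.005,0.009;-0.072,-0.0015,0.083,0.007,0.005,0.009"
  finger_gap: 0.085

```text
clock: 10.8
tcp_pos: [0.5438, -0.2974, 0.0271]
orientation: [-0.159, 0.834, 0.432, 0.304]
wrist_force: [0.3, -0.6, -0.1]
finger_gap: 0.0857
grip_force: 0.0
```

```bash
python3 - <<'E'
from h import *
h=.958;th=np.radians(50)
g=np.array([.5497,-.2896,.026])-.008*np.array([np.cos(h),np.sin(h),0])
P,R=goal(g,h,th);delta(P,R)
E
```

```text
tcp [ 0.5439 -0.2974  0.0272] joints [-0.9168  0.6918 -0.1115  1.015   0.6606  1.1827] gap 0.08487143018796446
d tool [ 0.0006  0.0003 -0.001 ] rotvec [-0.001  -0.0008 -0.0016] world up in tool [ 0.6434 -0.0018 -0.7655]
```

Call:
nudge_tcp:
  rows: "0,0,0,0,0,0;0,0,0,0,0,0;0,0,0,0,0,0;0,0,0,0,0,0;0,0,0,0,0,0;0,0,0,0,0,0"
  finger_gap: 0.03
  clamp_n: 50

```text
clock: 11.75
tcp_pos: [0.5437, -0.2974, 0.0269]
orientation: [-0.159, 0.834, 0.432, 0.304]
wrist_force: [-1.9, -1.4, 5.2]
finger_gap: 0.0542
grip_force: 53.3
```

Call:
nudge_tcp:
  rows: "0.01,0,-0.011,0,0,0;0.03,0,-0.036,0,0,0;0.06,0,-0.072,0,0,0;0.09,0,-0.107,0,0,0;0.09,0,-0.107,0,0,0"

```text
clock: 12.38
tcp_pos: [0.5452, -0.2985, 0.1707]
orientation: [-0.156, 0.834, 0.434, 0.304]
wrist_force: [0.4, 0.1, -0.6]
finger_gap: 0.0541
grip_force: 52.7
```

```bash
python3 - <<'E'
from h import *
c=viewer.read_camera("side");t=viewer.read_camera("top")
o=np.hstack([cv2.resize(k,(400,400),interpolation=2) for k in(c["image"][100:220,250:370,::-1],t["image"][130:250,320:440,::-1])]);cv2.imwrite("pics/d7.png",o)
x=np.array([.623,.0665]);a=.197;M=np.array([[np.cos(a),-np.sin(a)],[np.sin(a),np.cos(a)]])
th=np.radians(50)
for l in((-.15,-.035),(-.018,-.035)):   # grasp point, locker frame
    P,R=goal(np.r_[x+M@np.array(l),.07+.026+.02],a,th);print(P);delta(P,R)
E
```

```text
[0.4808607  0.00244029 0.11829813]
tcp [ 0.5435 -0.2968  0.1655] joints [-0.9166  0.5575  0.0263  1.2912  0.6603  1.183 ] gap 0.0541355144814737
d tool [ 0.1287 -0.2232  0.1712] rotvec [-0.4925  0.0006  0.5798] world up in tool [ 0.6436 -0.0044 -0.7653]
[0.6103 0.0283 0.1183]
tcp [ 0.5434 -0.2967  0.165 ] joints [-0.9167  0.5574  0.0273  1.2915  0.6605  1.183 ] gap 0.054574687236659813
d tool [ 0.2022 -0.1321  0.2322] rotvec [-0.4933  0.0004  0.5787] world up in tool [ 0.6441 -0.0055 -0.7649]
```

View pics/d7.png

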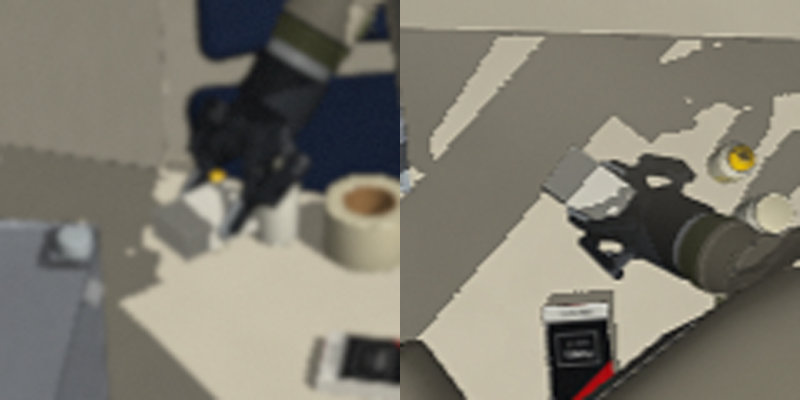

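The carton is held flat and square between the fingers, with its lit face at about top-crop (600,190) and well off the desk. I carry it round in front of the open compartment.

Call:
nudge_tcp:
  rows: "0.014,-0.04,0.01,-0.03,0,0.03;0.028,-0.08,0.02,-0.1,0,0.12;0.042,-0.12,0.03,-0.18,0,0.21;0.054,-0.16,0.04,-0.26,0,0.30;0.076,-0.18,0.08,-0.34,0,0.40;0.102,-0.20,0.12,-0.42,0,0.50;0.12,-0.215,0.155,-0.49,0,0.575;0.129,-0.223,0.171,-0.493,0,0.579"

```text
clock: 13.88
tcp_pos: [0.492, 0.0007, 0.1303]
orientation: [-0.035, 0.937, 0.094, 0.334]
wrist_force: [-2.4, 0.6, -1.5]
finger_gap: 0.054
grip_force: 52.8
```

Call:
nudge_tcp:
  rows: "0,0,0,0,0,0;0,0,0,0,0,0;0,0,0,0,0,0"

```text
clock: 14.25
tcp_pos: [0.4914, -0.0022, 0.1291]
orientation: [-0.035, 0.938, 0.093, 0.332]
wrist_force: [0.9, -0.2, -1.2]
finger_gap: 0.0539
grip_force: 53.0
```

```bash
python3 - <<'E'
from h import *
c=viewer.read_camera("side");t=viewer.read_camera("top")
o=np.hstack([cv2.resize(k,(400,400),interpolation=2) for k in(c["image"][130:330,200:400,::-1],t["image"][130:250,220:340,::-1])]);cv2.imwrite("pics/d8.png",o)
x=np.array([.623,.0665]);a=.197;M=np.array([[np.cos(a),-np.sin(a)],[np.sin(a),np.cos(a)]])
th=np.radians(50)
for l in((-.15,-.035),(-.018,-.035)):
    P,R=goal(np.r_[x+M@np.array(l),.07+.026+.02],a,th);print(P);delta(P,R)
E
```

```text
[0.4808607  0.00244029 0.11829813]
tcp [ 0.4916 -0.0022  0.1293] joints [-0.3677 -0.1262 -1.0266  0.0708  0.3479  2.6841] gap 0.05400050656757496
d tool [-0.0144 -0.0067  0.0025] rotvec [-0.0039  0.016  -0.0005] world up in tool [ 0.6305 -0.0033 -0.7762]
[0.6103 0.0283 0.1183]
tcp [ 0.4917 -0.0017  0.1294] joints [-0.3664 -0.1263 -1.0266  0.0706  0.3478  2.6842] gap 0.054172982446518074
d tool [ 0.0878 -0.0057  0.0857] rotvec [-0.0045  0.0156  0.0005] world up in tool [ 0.6307 -0.0031 -0.776 ]
```

View pics/d8.png

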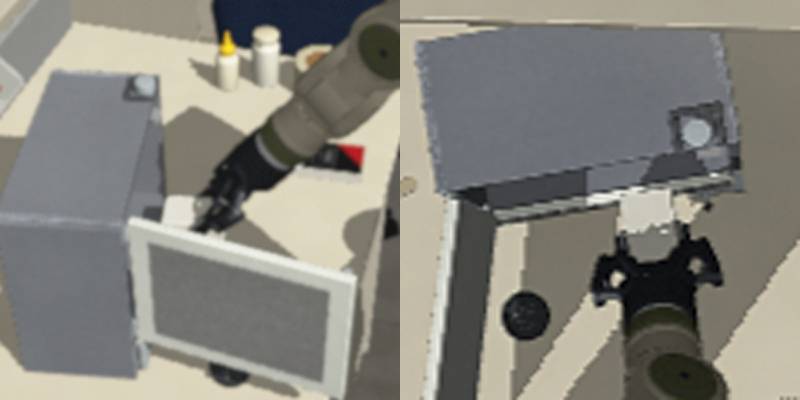

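The carton is in front of the opening, to the right of the open leaf (top crop: carton at (645,215)). Joint 3 is near its stop, but moving inward relieves it. I go in half way and measure again.

Call:
nudge_tcp:
  rows: "0.01,0,0.008,0,0,0;0.02,-0.002,0.016,0,0,0;0.03,-0.004,0.024,0,0,0;0.038,-0.004,0.032,0,0,0;0.038,-0.004,0.032,0,0,0;0.038,-0.004,0.032,0,0,0"

```text
clock: 15.5
tcp_pos: [0.5392, 0.0129, 0.128]
orientation: [-0.035, 0.938, 0.094, 0.332]
wrist_force: [-0.7, 0.5, 0.0]
finger_gap: 0.0541
grip_force: 53.0
```

```bash
python3 - <<'E'
from h import *
x=np.array([.623,.0665]);a=.197;M=np.array([[np.cos(a),-np.sin(a)],[np.sin(a),np.cos(a)]])
P,R=goal(np.r_[x+M@np.array([-.012,-.035]),.07+.026+.015],a,np.radians(50));print(P);delta(P,R);print(probe_bus.get_state()["wrist_force"])
E
```

```text
[0.61619153 0.02945079 0.11329813]
tcp [0.5392 0.0127 0.1282] joints [-0.2818 -0.0268 -0.9499  0.0249  0.2993  2.7571] gap 0.05396424721608994
d tool [ 0.0518 -0.001   0.0613] rotvec [-0.0052  0.0163  0.001 ] world up in tool [ 0.6302 -0.0034 -0.7764]
[-0.3064 -0.2239 -0.1385]
```

Call:
nudge_tcp:
  rows: "0.014,0,0.013,0,0.005,0;0.028,0,0.028,-0.003,0.01,0;0.042,-0.001,0.044,-0.005,0.016,0;0.052,-0.001,0.061,-0.005,0.016,0.001;0.052,-0.001,0.061,-0.005,0.016,0.001;0.052,-0.001,0.061,-0.005,0.016,0.001"

```text
clock: 16.45
tcp_pos: [0.6158, 0.0294, 0.1137]
orientation: [-0.034, 0.935, 0.092, 0.34]
wrist_force: [-0.6, 1.3, -0.7]
finger_gap: 0.0543
grip_force: 53.0
```

```bash
python3 - <<'E'
from h import *
x=np.array([.623,.0665]);a=.197;M=np.array([[np.cos(a),-np.sin(a)],[np.sin(a),np.cos(a)]])
P,R=goal(np.r_[x+M@np.array([-.012,-.035]),.07+.026],a,np.radians(50));print(P);delta(P,R);print(probe_bus.get_state()["wrist_force"])
E
```

```text
[0.61619153 0.02945079 0.09829813]
tcp [0.6159 0.0293 0.114 ] joints [-0.1955  0.1395 -0.8378 -0.0664  0.2483  2.8346] gap 0.054351851507268616
d tool [-0.0098 -0.0001  0.0122] rotvec [ 0.      0.0001 -0.0001] world up in tool [ 0.6427 -0.     -0.7661]
[-0.1252  0.4923 -0.6473]
```

Call:
nudge_tcp:
  rows: "-0.003,0,0.0035,0,0,0;-0.006,0,0.007,0,0,0;-0.0084,0,0.010,0,0,0;-0.0084,0,0.010,0,0,0"

```text
clock: 17.15
tcp_pos: [0.6162, 0.0295, 0.1002]
orientation: [-0.034, 0.935, 0.092, 0.34]
wrist_force: [-0.3, 0.4, -0.5]
finger_gap: 0.0541
grip_force: 53.0
```

Call:
nudge_tcp:
  rows: "-0.0006,0,0.0008,0,0,0;-0.0013,0,0.0015,0,0,0;-0.0013,0,0.0015,0,0,0"

```text
clock: 17.52
tcp_pos: [0.6166, 0.0294, 0.099]
orientation: [-0.034, 0.935, 0.093, 0.341]
wrist_force: [-0.0, 0.1, -0.4]
finger_gap: 0.0542
grip_force: 53.0
```

Call:
nudge_tcp:
  rows: "-0.0006,0,0.0008,0,0,0;-0.0010,0,0.0012,0,0,0;-0.0010,0,0.0012,0,0,0"

```text
clock: 17.9
tcp_pos: [0.6166, 0.0294, 0.0974]
orientation: [-0.034, 0.935, 0.093, 0.341]
wrist_force: [1.0, 0.1, -0.8]
finger_gap: 0.0541
grip_force: 53.0
```

Call:
nudge_tcp:
  rows: "-0.0004,0,0.0004,0,0,0;-0.0004,0,0.0004,0,0,0"

```text
clock: 18.15
tcp_pos: [0.6166, 0.0293, 0.0969]
orientation: [-0.034, 0.935, 0.092, 0.341]
wrist_force: [0.3, -0.7, -0.9]
finger_gap: 0.0542
grip_force: 53.0
```

Call:
nudge_tcp:
  rows: "-0.0004,0,0.0004,0,0,0;-0.0004,0,0.0004,0,0,0"

```text
clock: 18.4
tcp_pos: [0.6169, 0.0294, 0.0969]
orientation: [-0.034, 0.935, 0.093, 0.341]
wrist_force: [-0.9, 0.3, 3.2]
finger_gap: 0.0542
grip_force: 53.5
```

Call:
nudge_tcp:
  rows: "-0.0004,0,0.0004,0,0,0;-0.0004,0,0.0004,0,0,0"

```text
clock: 18.65
tcp_pos: [0.6172, 0.0294, 0.0969]
orientation: [-0.034, 0.935, 0.093, 0.342]
wrist_force: [-3.7, 0.4, 6.4]
finger_gap: 0.0541
grip_force: 53.9
```

Call:
nudge_tcp:
  rows: "-0.0004,0,0.0004,0,0,0;-0.0004,0,0.0004,0,0,0"

```text
clock: 18.9
tcp_pos: [0.6175, 0.0295, 0.0969]
orientation: [-0.034, 0.934, 0.093, 0.342]
wrist_force: [-4.0, -0.3, 9.0]
finger_gap: 0.0542
grip_force: 54.3
```

Call:
nudge_tcp:
  rows: "0.0006,0,-0.0006,0,0,0;0.0006,0,-0.0006,0,0,0"

```text
clock: 19.15
tcp_pos: [0.6172, 0.0293, 0.0969]
orientation: [-0.033, 0.935, 0.093, 0.341]
wrist_force: [-1.2, -0.6, 5.1]
finger_gap: 0.0541
grip_force: 53.7
```

Call:
nudge_tcp:
  rows: "0,0,0,0,0,0;0,0,0,0,0,0;0,0,0,0,0,0;0,0,0,0,0,0"
  finger_gap: 0.075

```text
clock: 19.65
tcp_pos: [0.6164, 0.0294, 0.0958]
orientation: [-0.034, 0.935, 0.092, 0.34]
wrist_force: [0.3, -0.1, 0.5]
finger_gap: 0.0752
grip_force: 0.0
```

Call:
nudge_tcp:
  rows: "-0.004,0,-0.010,0,0,0;-0.015,0,-0.020,0,0,0;-0.030,0,-0.035,0,0,0;-0.055,0,-0.053,0,0,0;-0.075,0,-0.070,0,0,0;-0.085,0,-0.080,0,0,0;-0.085,0,-0.080,0,0,0"

```text
clock: 20.52
tcp_pos: [0.5114, 0.0037, 0.1116]
orientation: [-0.035, 0.937, 0.093, 0.335]
wrist_force: [0.2, -0.3, -0.5]
finger_gap: 0.0752
grip_force: 0.0
```

```bash
python3 - <<'E'
from h import *
x=np.array([.623,.0665]);a=.197;M=np.array([[np.cos(a),-np.sin(a)],[np.sin(a),np.cos(a)]])
P,R=goal(np.r_[.40,-.16,.30],0.0,np.radians(70));delta(P,R)
E
```

```text
tcp [0.5115 0.004  0.1111] joints [-0.3299 -0.0437 -1.0276 -0.0253  0.3284  2.7174] gap 0.07499224259783324
d tool [ 0.0111  0.1377 -0.2392] rotvec [-0.1023 -0.335   0.1728] world up in tool [ 0.6331 -0.0035 -0.7741]
```

Call:
nudge_tcp:
  rows: "0.01,0.02,-0.03,0,0,0;0.02,0.05,-0.07,0,0,0;0.02,0.09,-0.11,-0.03,-0.1,0.05;0.015,0.12,-0.16,-0.06,-0.2,0.1;0.011,0.137,-0.21,-0.1,-0.3,0.15;0.011,0.137,-0.239,-0.1,-0.33,0.17;0.011,0.137,-0.239,-0.1,-0.33,0.17"

```text
clock: 21.6
tcp_pos: [0.4002, -0.1602, 0.3036]
orientation: [-0.0, 0.984, 0.002, 0.177]
wrist_force: [0.3, 0.1, 0.1]
finger_gap: 0.0752
grip_force: 0.0
```

```bash
python3 - <<'E'
from h import *
c=viewer.read_camera("side");t=viewer.read_camera("top")
o=np.hstack([cv2.resize(k,(400,400),interpolation=2) for k in(c["image"][130:330,200:400,::-1],t["image"][130:270,220:360,::-1])]);cv2.imwrite("pics/d9.png",o)
E
```

```text
(no output)
```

View pics/d9.png

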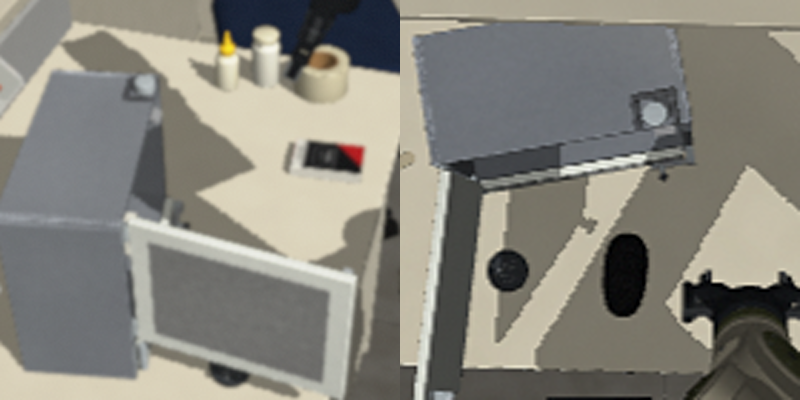

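The leaf stands wide open. Nothing sticks out of the compartment: the front strip at top crop (480–690,160–190) is clear. The bystanders are in place and the arm touches nothing, so I hand in.

```bash
python3 -c "
from workcell import env, viewer, probe_bus
print(env.hand_in())"
```

```text
the job is handed in; nothing more can be done
None
```

I handed the job in at about 22 s: the upper leaf stands open at about 1.8 rad and the carton was set flat on the upper compartment floor, about 28 mm inside the front by arm position (the roof hid it from the final pictures); the lower leaf looks shut, and I did not touch it or the bystanders.

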